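Get the soluble tablets ready: stirrer into the mug, then open the child-proof bottle

ROBOT

A 6-joint arm with a two-finger parallel gripper is mounted at the origin on the work surface; the furniture and walls round the work are solid. World frame = base frame: x ahead of the robot, y to its left, z up, the work surface at z = 0. Lengths are in mm, angles in rad, forces in N, time in s.
With the tool pointing down it reaches from about 275 to 850 mm from the base axis. Payload 19 kg.
Tool frame: the origin (TCP) lies midway between the tips of the shut fingers; the grasp point (between the pads) lies grip_point_offset behind it (grip_point_offset is the distance from the TCP to the grasp point, in mm); z points along the fingers, y is the line along which they close (so a half turn about z gives the same grasp; the last joint's range is limited). The gripper opens to 85 mm and grips with 20 to 120 N. Pads are 22 mm wide; open, the fingers measure 114 mm over their backs; the gripper's body (76 mm by 85 mm) begins 54 mm behind the grasp point. The pads swing forward as they close: fully open they stand 13 mm farther back than shut.
Start: joints at [-1.404, 0.15, 1.437, -0, 1.554, -0.134], TCP at [170.337, -549.156, 206.967] pointing down, gripper open.
Joint ranges: [-2.8, 2.8], [-0.68, 2.1], [0.12, 2.68], [-1.39, 4.53], [0.16, 2.79], [-2.81, 2.81]. Speed limits (rad/s): [1.89, 1.89, 2.22, 3.01, 3.01, 3.01].

INTERFACE

Orientations are given as a unit quaternion [w, x, y, z].
In Python, from workcell import observe, capture, get_calibration, sign_off, grip_point_offset gives the robot as it stands.
- The arm moves only by the tool move_arm, never from a script. Its argument "plan" is a list of rows, each an object with "linear": the shift along the tool's x, y, z in mm, a list of three; "roll": the turn about the tool's z in rad. A call has 1 to 20 rows; each row shifts and turns the commanded pose from where the row before left it, along the tool's axes as they then stand; what a row does not reach is not made up. A row lasts 1/10 s, in which the tool goes at most 50 mm and 8.59 degrees, less where a joint would pass 70% of its speed; a pose out of reach is approached as far as the arm can. A call is refused whole if a number of a shift passes 50 or a number of a turn 0.15, either way. A call with a gripper value outside its range is refused whole. "gripper" is the finger opening in mm, from 0 to 85.4, set as the call begins (left out, the last holds). The fingers move at their own pace and stop on an object; "force" is the grip in N (left out, the last holds). Time passes only in rows, so rows that do not move let the fingers close. It gives the time, the measured TCP pose, the force, the opening and the grip force at its end, in the units of the state.
- observe(): the state, without advancing time (a new reading comes with each control period).
- capture(name): name is "side" or "top"; returns the picture (384x512x3 uint8, red, green, blue); there is no depth.
- get_calibration(name): a dict with "intrinsics" (3x3 intrinsics, pixels), "origin" and "rotation" of the camera in the world. Camera axes: x right, y down, z forward; pixel columns grow to the right and rows downward; lengths in mm; the calibration is good to about 2 mm. A picture is of the moment at which its call begins. get_calibration takes no time and is no camera call.
- sign_off(): hands the job in; it is judged then, once.
The state is a dict: "t": time; "joint_pos": joint angles; "dq": joint speeds; "tau": joint torques, N m; "tool_pos": TCP position; "ee_rot": TCP orientation; "ft_force": force on the tool from outside, world axes, zero at the start; "torque": the same for the moment, N m; "grip_width": finger opening in mm; "finger_force": force on a finger pad.
Only numpy, scipy, OpenCV 4.12 (cv2) and the standard library are available. Lean on these libraries where they do the work, as an engineer would, in place of code of your own. Each camera call takes 0.05 s, during which the arm holds its last target. There are 200 camera calls.

TASK

Get ready to dissolve a tablet: pull the long stirrer up out of the grey-green utensil block, stand it blade down in the mug and let go of it, then open the child-proof amber bottle (press its white cap down, keep it pressed while you twist it anticlockwise until it is free, and lift it off). Finish while still holding the cap in the gripper, level and still, a few centimetres (about 4 to 12) straight above the mouth of the bottle. Bottle and mug stay standing on the table where they are, and the jar, carton, timer and pill box round the work are left alone.

Things in the scene. Friction and masses are not known exactly. Their poses are not given: they have to be found in the camera images.
- block: fixed grey-green stoneware utensil block, 60 x 130 x 75 mm (x, y, z; foot 67 x 137 mm), origin at the centre of its underside on the table. Three round 15 mm holes in its top, 65 mm deep, at y = -40, 0, +40 mm of its own frame: the stirrer stands in the one at +40, a short wooden scoop (fixed, top 129 mm above the table) in the one at -40, the middle one is empty
- stirrer: loose drink stirrer, 175 mm long, 45 g: flat round-tipped steel blade 12 x 5 x 50 mm below, round dark wooden handle of 11 mm diameter above (55 to 175 mm from the origin). Origin at the blade's lower end, z along it to the handle's top. At the start its lower end is 10 mm above the table, its handle shows from 75 to 185 mm, leaning up to 5 degrees
- mug: loose white mug with a red-brown inside, 93 mm tall, 0.26 kg, handle on its -y side; origin on the underside, at the centre of the outline that includes the handle (the round part is centred at y = +15 mm)
- mug_floor (a point): centre of the mug's inner floor, 7 mm above the table; the mug is about 70 mm wide inside, its rim 86 mm above this point. A stirrer let go here, its lower end just above the floor, tips over by itself and leans on the rim
- bottle: loose amber medicine bottle with a white and green label, 66 mm diameter, 0.32 kg; origin at the centre of the underside, z up. Pressing the cap down holds the bottle still against the table while the cap is turned
- bottle_mouth (a point): centre of the bottle's open mouth, 105 mm above its underside, under the cap. The bottle's collar, 50 mm diameter, is 90 mm above the underside; below 86 mm the bottle widens from 56 to 66 mm
- cap: white ribbed push-and-turn safety cap on the bottle, 48 mm diameter, 22 mm tall, 40 g; origin on its axis at the skirt's lower edge, 96 mm above the bottle's underside when closed, z up. At the start it is closed, its x axis along the bottle's. The skirt may be gripped from any side
- cap_top (a point): centre of the cap's top with green arrows, 118 mm above the table when closed. Lugs stop the cap from lifting or turning (4 degrees of play) until pressed down over 4 mm (stop at 5.5 mm; spring 3 N at first, 12 N at the bottom). Kept down, turn it anticlockwise seen from above by 40 to 80 degrees (best 60) from closed: it is free and lifts straight off
- tablet_jar: bystander: loose blue jar with a white cap, 56 mm diameter, 96 mm tall; origin under its centre
- sachet_box: bystander: loose blue carton, 63 x 150 x 124 mm; origin under its centre
- kitchen_timer: bystander: loose round blue-green kitchen timer, 66 mm diameter, 48 mm tall; origin under its centre
- pill_box: bystander: loose long blue pill organiser, 41 x 166 x 24 mm; origin under its centre

How it is judged (in metres and radians):
On the way, in this order (a step that is already met when the one before it is completed fails the run):
1. the stirrer has been pulled out of the block and is held in the fingers, its lower end above the block (height (world z) of stirrer above 0.085 m and contact force between stirrer and the fingers above 0.5 N), for 0.1 s.
2. the stirrer stands in the mug, let go (horizontal distance between stirrer and mug_floor below 0.04 m and z of stirrer in the frame of mug_floor between -0.01 and 0.03 m and contact force between stirrer and the fingers below 0.05 N), for 0.3 s.
3. the cap is pressed down on the bottle (by 3 mm or more) (z of cap in the frame of bottle below 0.093 m and contact force between cap and the fingers above 1 N), for 0.05 s.
4. the cap, still on the bottle, has been twisted by more than 30 degrees (angle between the x axis of cap and the x axis of bottle, either way round above 0.52 rad and z of cap in the frame of bottle below 0.103 m), for 0.05 s.
At the end, for the whole second after the job is handed in: fingers hold the cap still, level to 20 degrees, 30 to 150 mm above its closed place, within 35 mm of the bottle's axis and clear of it; bottle and mug upright on the table within 60 mm of their start; the released stirrer's lower end in the mug, within 30 mm of its floor and 40 mm of its centre (all of step 2 and z of cap in the frame of bottle between 0.126 and 0.246 m and horizontal distance between cap and bottle below 0.035 m and angle between cap's own z axis and vertical below 0.35 rad and linear speed of cap below 0.03 m/s and contact force between cap and the fingers above 1 N and contact force between cap and bottle below 0.05 N and angle between each of bottle, mug's own z axis and vertical below 0.1 rad and height (world z) of each of bottle, mug below 0.01 m and distance of each of bottle, mug from where it was at the start of the episode below 0.06 m); the arm keeps its last pose, push and grip.
It fails at once if the bottle is lifted off the table or tipped over (height (world z) of bottle above 0.02 m or angle between bottle's own z axis and vertical above 0.4 rad).
It fails at once if the mug is tipped over (angle between mug's own z axis and vertical above 0.6 rad).
It fails at once if a bystander is pushed away by more than 30 mm (distance of any of tablet_jar, sachet_box, kitchen_timer, pill_box from where it was at the start of the episode above 0.03 m).
It also fails if it takes over 58 s, if anything falls off the work surface, if the arm or the gripper's body presses on something with over 40 N, if the wrist force passes 120 N, or if a joint passes its speed limit or range.

## Working session

There is one attempt and no reset: what is moved stays moved. The work goes in short steps, Python scripts to look and compute and a tool call to move; the robot and the scene stay as the last step left them, time stands still between calls to the robot, and variables do not carry over. Pictures are saved under pics/ and viewed, at most 10 in all, crops included, and the job is handed in when it is done.

Besides the shell and the picture viewer there is one more tool, called after ">>>" as name(argument=value, ...), one argument or row to a line, values as JSON. move_arm: Moves the arm, as the interface text tells. Its arguments: {"type":"object","properties":{"plan":{"type":"array"},"gripper":{"type":"number"},"force":{"type":"number"}},"required":["plan"]}

```bash
mkdir -p pics; python3 - <<'E'
from workcell import *
import cv2,json
for n in("side","top"):
    cv2.imwrite(f"pics/{n}0.png",capture(n)[:,:,::-1]); c=get_calibration(n); print(n,c)
print(observe(), grip_point_offset() if callable(grip_point_offset) else grip_point_offset)
E
```

```text
side {'intrinsics': array([[386.88207781,   0.        , 252.71723261],
       [  0.        , 386.88207781, 190.2291836 ],
       [  0.        ,   0.        ,   1.        ]]), 'origin': array([188.92696479, 593.94496605, 690.48846001]), 'rotation': array([ 0.10216866, -0.18199736,  0.86996412, -0.44676722])}
top {'intrinsics': array([[471.08739979,   0.        , 260.85640375],
       [  0.        , 471.08739979, 197.92451589],
       [  0.        ,   0.        ,   1.        ]]), 'origin': array([ 274.21987656, -169.82520801, 1572.12606362]), 'rotation': array([ 0.06366189, -0.70100926,  0.70751137, -0.06293526])}
{'t': 0.1, 'joint_pos': array([-1.40400543e+00,  1.50923744e-01,  1.43792536e+00,  1.49195894e-05,
        1.55383339e+00, -1.34005983e-01]), 'dq': array([-9.55504350e-05, -1.04543296e-03, -1.47018624e-03,  7.37649388e-04,
       -1.14339684e-03,  4.83661169e-05]), 'tau': array([ 4.33459209e-03, -7.14390135e+01, -5.71800542e+01, -3.23023187e-04,
        7.10358829e-03, -1.78022538e-05]), 'tool_pos': array([ 170.30331982, -548.94306545,  206.46355032]), 'ee_rot': array([-5.44970373e-04,  9.88711330e-01,  1.49831935e-01, -1.47455026e-06]), 'ft_force': array([-0.38341335, -1.16292067, -0.42258569]), 'torque': array([-0.02225406,  0.02207727,  0.03524635]), 'finger_force': 0.0, 'grip_width': 85.33264625252141} 18.700000000000003
```

View pics/side0.png

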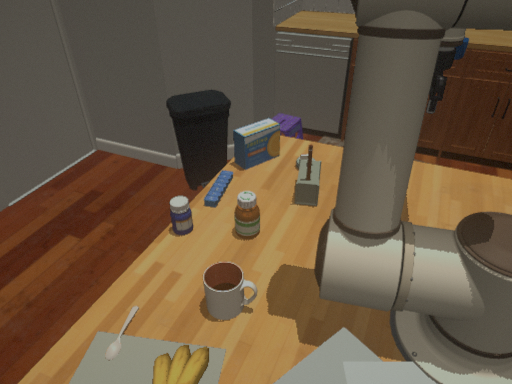

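View pics/top0.png

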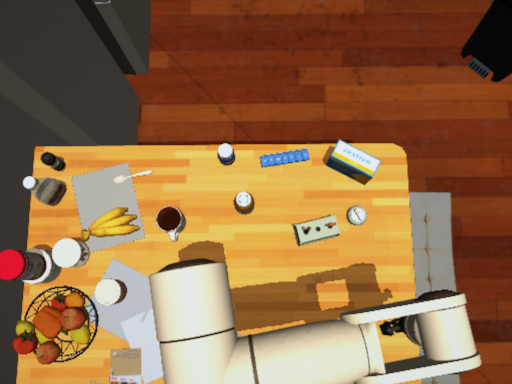

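The side view shows the mug near (224,290), the bottle near (247,215) and the block with the stirrer near (308,180). In the top view they are at about (170,220), (244,203) and (317,230). Next I'll enlarge these areas.

```bash
cat > h.py <<'E'
import numpy as np, cv2
from scipy.spatial.transform import Rotation as R
from workcell import *
def cam(n):
    c=get_calibration(n); q=c['rotation']; return c['intrinsics'],c['origin'],R.from_quat([q[1],q[2],q[3],q[0]]).as_matrix()
def proj(n,p):
    K,o,M=cam(n); v=K@(M.T@(np.array(p,float)-o)); return v[:2]/v[2]
def ray(n,u,v,z):
    K,o,M=cam(n); d=M@np.linalg.inv(K)@[u,v,1]; return o+d*(z-o[2])/d[2]
def tri(us,ut):
    A=[];b=[]
    S=np.zeros((3,3));t=np.zeros(3)
    for n,u in(("side",us),("top",ut)):
        K,o,M=cam(n); d=M@np.linalg.inv(K)@[*u,1]; d/=np.linalg.norm(d); P=np.eye(3)-np.outer(d,d); S+=P;t+=P@o
    return np.linalg.solve(S,t)
E
python3 - <<'E'
from h import *
t=cv2.imread("pics/top0.png");s=cv2.imread("pics/side0.png")
z=lambda im,x,y,w,h,k:cv2.resize(im[y:y+h,x:x+w],None,fx=k,fy=k,interpolation=cv2.INTER_CUBIC)
a=z(t,145,185,200,65,4)
b=np.hstack([z(s,200,255,66,66,6.06)[:290*1,:400],z(s,225,140,100,100,4)])[:, :800] if 0 else np.hstack([z(s,195,255,80,65,4),z(s,225,180,50,65,4),z(s,285,140,70,65,4)])
cv2.imwrite("pics/crop0.png",np.vstack([a,b]))
for n,u in(("mug",(170,220)),("bot",(244,203)),("block",(317,230))): print(n,ray("top",*u,90))
print(proj("top",[0,0,0]))
E
```

```text
mug [474.37274912 119.27342591  90.        ]
bot [ 526.86128844 -115.58078455   90.        ]
block [ 438.21792617 -345.87059098   90.        ]
[209.1495096  371.41752079]
```

View pics/crop0.png

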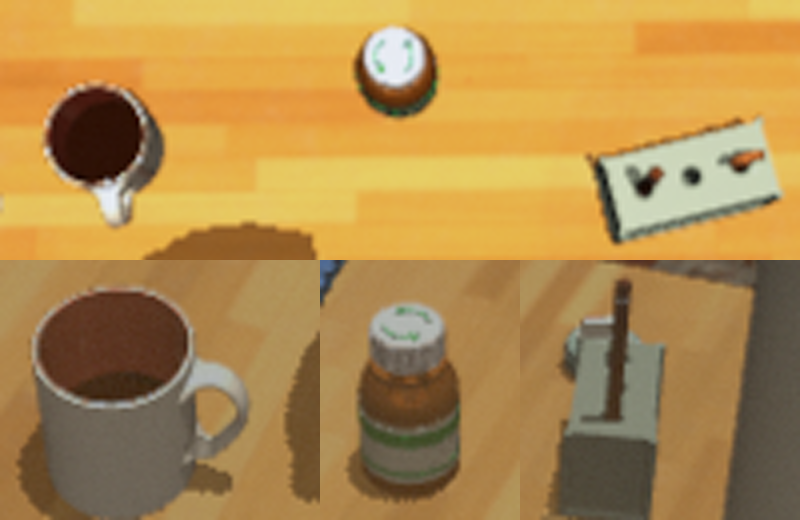

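```bash
python3 - <<'E'
from h import *
T=lambda x,y:(145+x/4-.375,185+y/4-.375)
print("mug",ray("top",*T(97,133),93))
print("cap",ray("top",*T(394,56),118))
c=[ray("top",*T(*p),75) for p in((598,162),(760,120),(778,198),(618,240))]
print(np.round(c),np.mean(c,0)); print("mid hole",ray("top",*T(692,175),75))
S=lambda x0,y0,X,Y,x,y:(x0+(x-X)/4-.375,y0+(y-Y)/4-.375)
s=lambda x,y:S(285,140,520,260,x,y)
print("stir top",tri(s(624,282),T(657,169)), ray("side",*s(624,282),185),ray("top",*T(657,169),185))
print("stir base",tri(s(612,418),T(647,188)),ray("side",*s(612,418),75),ray("top",*T(647,188),75))
print("cap side",ray("side",*S(225,180,320,260,408,323),118),"mug side",ray("side",*S(195,255,0,260,113,347),93))
a=c[0]+c[3]-c[1]-c[2]; print("blk yaw of y axis", np.arctan2(a[1],a[0]))
print(proj("top",[274,-170,0]))
# mug handle dir
print("handle",ray("top",*T(117,215),60))
E
```

```text
mug [480.78632469 122.42502607  93.        ]
cap [ 536.03249945 -113.89852485  118.        ]
[[ 456. -275.   75.]
 [ 489. -406.   75.]
 [ 426. -418.   75.]
 [ 394. -290.   75.]] [ 441.23306026 -346.99065295   75.        ]
mid hole [ 445.06465774 -349.80437563   75.        ]
stir top [ 434.17856851 -312.17214386  179.14857986] [ 427.57238023 -301.95670363  185.        ] [ 437.20961785 -310.83269756  185.        ]
stir base [ 433.8796812  -314.89078858   66.12935495] [ 428.31380784 -302.13908592   75.        ] [ 434.99242085 -313.63227035   75.        ]
cap side [ 529.95231551 -110.49179848  118.        ] mug side [472.38913546 130.44750977  93.        ]
blk yaw of y axis 1.816407847428261
[261.79435602 283.35987739]
handle [418.79143483 111.16239068  60.        ]
```

Estimates: stirrer about (433,-310), upright, with the block yawed about 14°; cap (533,-112); mug (477,126). First I'll turn the tool so the fingers close across the block, then move above the stirrer.

>>> move_arm(
  plan=[
    {"linear": [0,0,-5],"roll": -0.138},
    {"linear": [0,0,-5],"roll": -0.138},
    {"linear": [0,0,-5],"roll": -0.138},
    {"linear": [0,0,-5],"roll": -0.138},
    {"linear": [0,0,-5],"roll": -0.138},
    {"linear": [0,0,0],"roll": -0.138},
    {"linear": [0,0,0],"roll": -0.138},
    {"linear": [0,0,0],"roll": -0.138},
    {"linear": [0,0,0],"roll": -0.138},
    {"linear": [0,0,0],"roll": -0.138},
    {"linear": [0,0,0],"roll": -0.135},
  ],
  gripper=85,
)

```text
t: 1.2
tool_pos: [170.3, -549.0, 231.7]
ee_rot: [-0.0, 0.613, 0.79, 0.0]
ft_force: [0.2, 0.1, 0.5]
grip_width: 84.9
finger_force: 0.0
```

>>> move_arm(
  plan=[
    {"linear": [17,31,0],"roll": 0},
    {"linear": [17,31,0],"roll": 0},
    {"linear": [17,31,0],"roll": 0},
    {"linear": [17,31,0],"roll": 0},
    {"linear": [17,31,0],"roll": 0},
    {"linear": [17,31,0],"roll": 0},
    {"linear": [17,31,0],"roll": 0},
    {"linear": [17,31,0],"roll": 0},
    {"linear": [17,32,0],"roll": 0},
    {"linear": [17,33,0],"roll": 0},
    {"linear": [0,0,0],"roll": 0},
    {"linear": [0,0,0],"roll": 0},
  ],
)

```text
t: 2.4
tool_pos: [433.0, -307.8, 231.7]
ee_rot: [-0.0, 0.615, 0.789, -0.0]
ft_force: [-1.0, -1.2, -0.2]
grip_width: 84.8
finger_force: 0.0
```

```bash
python3 - <<'E'
from h import *
s=capture("side");o=observe();print(o['t'],o['tool_pos'],o['ee_rot'],o['joint_pos'].round(2))
print(proj("side",o['tool_pos']))
im=s[60:210,240:380,::-1].copy()
cv2.imwrite("pics/s1.png",cv2.resize(im,None,fx=4,fy=4,interpolation=cv2.INTER_CUBIC))
E
```

```text
2.45 [ 432.54668084 -308.37126282  231.71674949] [-3.06525810e-04  6.15206368e-01  7.88366048e-01 -6.89691157e-05] [-0.76  0.05  1.5  -0.    1.59 -1.01]
[310.79979045 127.99970997]
```

View pics/s1.png

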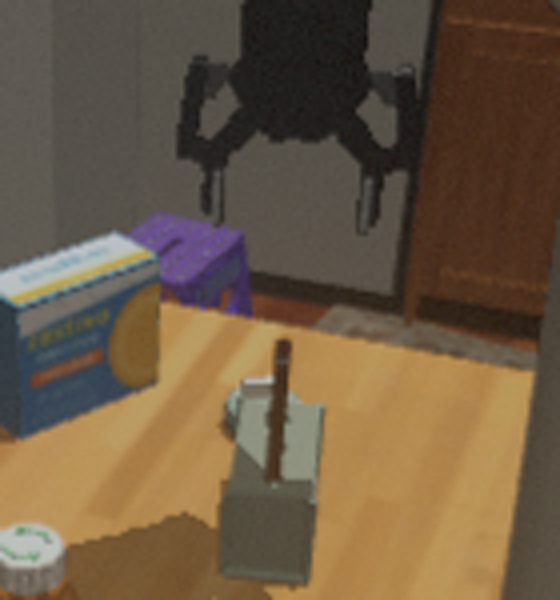

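The open fingers straddle the stirrer, whose top is at crop (284,342) and which lines up laterally with the TCP projection at (283,272). Now I'll descend, grip and lift.

>>> move_arm(
  plan=[
    {"linear": [-2,1,20],"roll": 0},
    {"linear": [0,0,25],"roll": 0},
    {"linear": [0,0,25],"roll": 0},
    {"linear": [0,0,20],"roll": 0},
    {"linear": [0,0,12],"roll": 0},
    {"linear": [0,0,0],"roll": 0},
    {"linear": [0,0,0],"roll": 0},
  ],
)

```text
t: 3.15
tool_pos: [434.1, -310.6, 130.8]
ee_rot: [0.0, 0.616, 0.788, -0.0]
ft_force: [-0.3, 0.5, 1.3]
grip_width: 84.8
finger_force: 0.0
```

>>> move_arm(
  plan=[
    {"linear": [0,0,0],"roll": 0},
    {"linear": [0,0,0],"roll": 0},
    {"linear": [0,0,0],"roll": 0},
    {"linear": [0,0,0],"roll": 0},
    {"linear": [0,0,0],"roll": 0},
    {"linear": [0,0,0],"roll": 0},
    {"linear": [0,0,0],"roll": 0},
    {"linear": [0,0,0],"roll": 0},
    {"linear": [0,0,0],"roll": 0},
    {"linear": [0,0,0],"roll": 0},
    {"linear": [0,0,0],"roll": 0},
    {"linear": [0,0,0],"roll": 0},
  ],
  gripper=0,
  force=30,
)

```text
t: 4.35
tool_pos: [434.2, -310.0, 130.0]
ee_rot: [-0.0, 0.615, 0.788, 0.0]
ft_force: [-2.6, -0.7, 3.4]
grip_width: 10.0
finger_force: 29.5
```

>>> move_arm(
  plan=[
    {"linear": [0,0,-8],"roll": 0},
    {"linear": [0,0,-12],"roll": 0},
    {"linear": [0,0,-15],"roll": 0},
    {"linear": [0,0,-15],"roll": 0},
    {"linear": [0,0,-15],"roll": 0},
    {"linear": [0,0,-15],"roll": 0},
    {"linear": [0,0,-15],"roll": 0},
    {"linear": [0,0,-15],"roll": 0},
    {"linear": [0,0,-15],"roll": 0},
    {"linear": [0,0,-10],"roll": 0},
    {"linear": [0,0,0],"roll": 0},
    {"linear": [0,0,0],"roll": 0},
  ],
)

```text
t: 5.55
tool_pos: [434.2, -310.0, 264.6]
ee_rot: [-0.0, 0.615, 0.788, 0.0]
ft_force: [0.0, 0.2, -0.9]
grip_width: 10.1
finger_force: 29.4
```

```bash
python3 - <<'E'
from h import *
s=capture("side");o=observe();print(o['t'],o['tool_pos'],o['grip_width'],o['finger_force'])
im=s[60:210,240:380,::-1].copy()
cv2.imwrite("pics/s2.png",cv2.resize(im,None,fx=4,fy=4,interpolation=cv2.INTER_CUBIC))
E
```

```text
5.6 [ 434.07741261 -309.90769348  264.29608135] 9.515227413557637 29.373721182346344
```

View pics/s2.png

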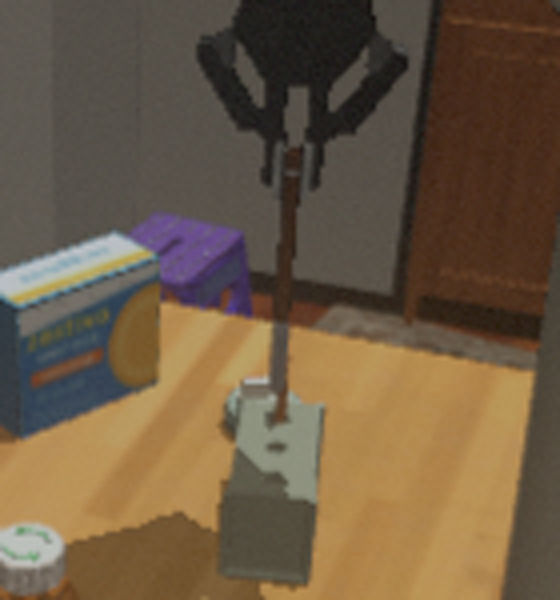

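```bash
python3 - <<'E'
from h import *
f=lambda p:(proj("side",p)-[240,60]+.375)*4
for z in(119,144,264.6,294,320): print(z,f([434,-310,z]))
print("start stir top/base exp", f([434,-310,185]),f([434,-310,75]), "block top corners", [f([442+a*.97-b*.243,-348+a*.243+b*.97,75]).round() for a,b in((-30,65),(30,65),(30,-65),(-30,-65))])
E
```

```text
119 [271.8153332  418.27342444]
144 [274.24249077 387.39377793]
264.6 [286.94026733 225.84561317]
294 [290.30983637 182.97608453]
320 [293.38869734 143.80510557]
start stir top/base exp [278.36873611 334.89739332] [267.69761203 470.66135974] block top corners [array([311., 495.]), array([225., 488.]), array([239., 394.]), array([317., 400.])]
```

The stirrer is held upright, top at crop (291,150) and blade end near (280,390). The brown piece below it at (281,410) is the scoop. Next I'll carry it above the mug.

>>> move_arm(
  plan=[
    {"linear": [15,6,0],"roll": 0},
    {"linear": [25,9,0],"roll": 0},
    {"linear": [32,11,0],"roll": 0},
    {"linear": [34,12,0],"roll": 0},
    {"linear": [34,12,0],"roll": 0},
    {"linear": [34,12,0],"roll": 0},
    {"linear": [34,12,0],"roll": 0},
    {"linear": [34,12,0],"roll": 0},
    {"linear": [34,12,0],"roll": 0},
    {"linear": [34,12,0],"roll": 0},
    {"linear": [34,12,0],"roll": 0},
    {"linear": [30,11,0],"roll": 0},
    {"linear": [23,9,0],"roll": 0},
    {"linear": [15,6,0],"roll": 0},
    {"linear": [0,0,0],"roll": 0},
    {"linear": [0,0,0],"roll": 0},
    {"linear": [0,0,0],"roll": 0},
  ],
)

```text
t: 7.3
tool_pos: [477.6, 125.2, 264.9]
ee_rot: [-0.0, 0.616, 0.788, -0.0]
ft_force: [0.3, 0.2, -1.1]
grip_width: 10.0
finger_force: 29.3
```

```bash
python3 - <<'E'
from h import *
s=capture("side");o=observe();p=o['tool_pos'];print(o['t'],p,o['grip_width'],o['finger_force'])
f=lambda p:(proj("side",p)-[160,120]+.375)*4
for z in(-120,-121+14,0,18.7,30,55): print(z,f(p+[0,0,z]))
im=s[120:320,160:300,::-1].copy()
u=cv2.resize(im,None,fx=4,fy=4,interpolation=cv2.INTER_CUBIC)
cv2.imwrite("pics/s3.png",u[:600])
E
```

```text
7.35 [477.65715212 125.05887727 264.96721312] 9.836884445103156 29.342620074748993
-120 [242.2797852  543.75351718]
-107 [240.57530778 524.63734308]
0 [225.13551096 351.47585678]
18.7 [222.14842139 317.97484148]
30 [220.2968445  297.20890715]
55 [216.06981753 249.80165952]
```

View pics/s3.png

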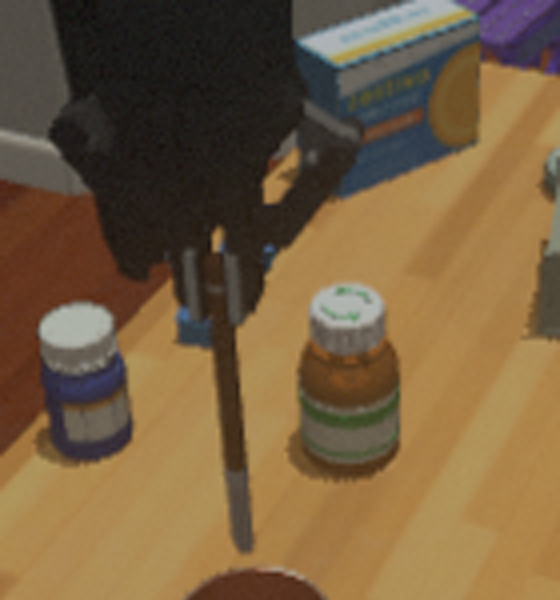

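The stirrer hangs vertically: top at crop (213,252), blade end at (243,550), about 144 mm up, above the mug rim at (255,575). The finger tips end at (235,322). I'll lower it into the mug.

>>> move_arm(
  plan=[
    {"linear": [0,0,10],"roll": 0},
    {"linear": [0,0,20],"roll": 0},
    {"linear": [0,0,20],"roll": 0},
    {"linear": [0,0,20],"roll": 0},
    {"linear": [0,0,20],"roll": 0},
    {"linear": [0,0,20],"roll": 0},
    {"linear": [0,0,14],"roll": 0},
    {"linear": [0,0,7],"roll": 0},
    {"linear": [0,0,0],"roll": 0},
    {"linear": [0,0,0],"roll": 0},
  ],
)

```text
t: 8.35
tool_pos: [478.2, 125.6, 134.7]
ee_rot: [0.0, 0.615, 0.788, 0.0]
ft_force: [-0.4, -0.4, 0.4]
grip_width: 10.0
finger_force: 29.3
```

```bash
python3 - <<'E'
from h import *
s=capture("side");o=observe();p=o['tool_pos'];print(o['t'],p,o['grip_width'],o['finger_force'],o['ft_force'])
im=s[180:330,160:300,::-1].copy()
u=cv2.resize(im,None,fx=4,fy=4,interpolation=cv2.INTER_CUBIC)
cv2.imwrite("pics/s4.png",u[:600])
E
```

```text
8.4 [478.26379049 125.59265507 134.8250176 ] 9.61669635040395 29.345092177391052 [-0.32366356 -0.33240215 -0.50328528]
```

View pics/s4.png

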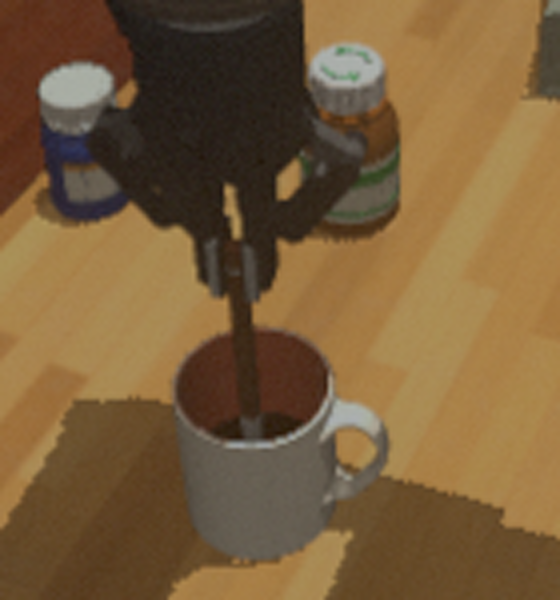

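The stirrer is inside the mug, close to the middle of the rim ellipse (252,385). I'll release it and rise.

>>> move_arm(
  plan=[
    {"linear": [0,0,0],"roll": 0},
    {"linear": [0,0,0],"roll": 0},
    {"linear": [0,0,0],"roll": 0},
    {"linear": [0,0,0],"roll": 0},
    {"linear": [0,0,0],"roll": 0},
    {"linear": [0,0,0],"roll": 0},
    {"linear": [0,0,0],"roll": 0},
    {"linear": [0,0,0],"roll": 0},
    {"linear": [0,0,-5],"roll": 0},
    {"linear": [0,0,-12],"roll": 0},
    {"linear": [0,0,-20],"roll": 0},
    {"linear": [0,0,-25],"roll": 0},
    {"linear": [0,0,-25],"roll": 0},
    {"linear": [0,0,-25],"roll": 0},
    {"linear": [0,0,-15],"roll": 0},
    {"linear": [0,0,0],"roll": 0},
    {"linear": [0,0,0],"roll": 0},
    {"linear": [0,0,0],"roll": 0},
  ],
  gripper=85,
)

```text
t: 10.2
tool_pos: [477.5, 125.6, 259.9]
ee_rot: [-0.001, 0.615, 0.788, -0.001]
ft_force: [0.6, 0.3, -0.1]
grip_width: 84.9
finger_force: 0.0
```

```bash
python3 - <<'E'
from h import *
s=capture("side");t=capture("top");o=observe();p=o['tool_pos'];print(o['t'],p,o['grip_width'],o['finger_force'],o['ft_force'])
z=lambda im,x,y,w,h,k:cv2.resize(im[y:y+h,x:x+w,::-1],None,fx=k,fy=k,interpolation=cv2.INTER_CUBIC)
cv2.imwrite("pics/s5.png",np.hstack([z(s,160,180,110,150,4),z(t,215,175,60,100,6)[:600]]))
E
```

```text
10.3 [477.56052257 125.5540269  260.08953552] 84.73786110453672 0.0 [-0.04664624  0.08865312 -0.21865319]
```

View pics/s5.png

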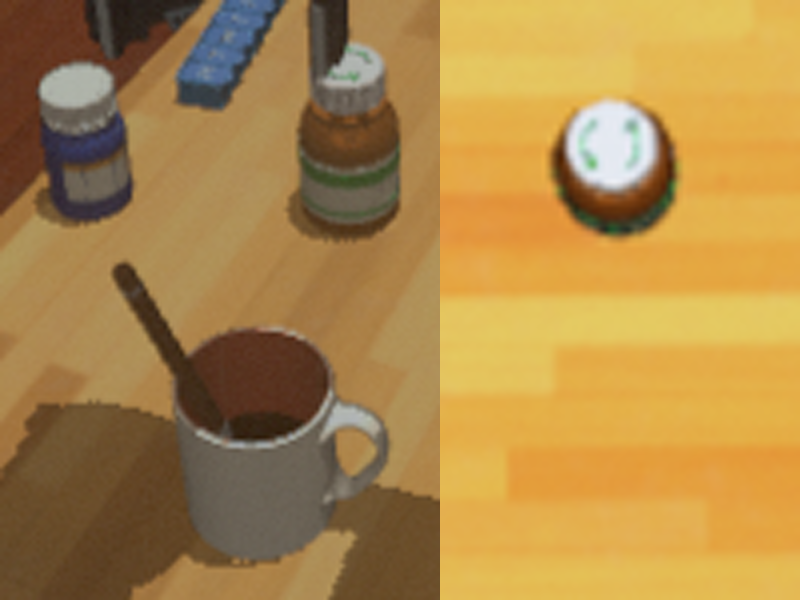

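The released stirrer leans in the mug with its lower end at (225,430). The cap is still at top pixel (243,199). Allowing for the bias seen on the stirrer, it is at about (534,-112). I'll turn to yaw -30° and go above it.

>>> move_arm(
  plan=[
    {"linear": [0,0,0],"roll": 0.128},
    {"linear": [0,0,0],"roll": 0.128},
    {"linear": [0,0,0],"roll": 0.128},
    {"linear": [0,0,0],"roll": 0.128},
    {"linear": [0,0,0],"roll": 0.128},
    {"linear": [0,0,0],"roll": 0.128},
    {"linear": [-15,14,0],"roll": 0},
    {"linear": [-22,21,0],"roll": 0},
    {"linear": [-23,22,0],"roll": 0},
    {"linear": [-23,22,0],"roll": 0},
    {"linear": [-23,22,0],"roll": 0},
    {"linear": [-23,22,0],"roll": 0},
    {"linear": [-23,22,0],"roll": 0},
    {"linear": [-15,14,0],"roll": 0},
    {"linear": [-10,9,0],"roll": 0},
    {"linear": [0,0,0],"roll": 0},
    {"linear": [0,0,0],"roll": 0},
  ],
)

```text
t: 12.0
tool_pos: [534.8, -111.1, 260.8]
ee_rot: [-0.0, 0.866, 0.5, -0.0]
ft_force: [-0.9, -0.3, -0.3]
grip_width: 85.0
finger_force: 0.0
```

>>> move_arm(
  plan=[
    {"linear": [0,0,20],"roll": 0},
    {"linear": [0,0,30],"roll": 0},
    {"linear": [0,0,30],"roll": 0},
    {"linear": [0,0,25],"roll": 0},
    {"linear": [0,0,15],"roll": 0},
    {"linear": [0,0,10],"roll": 0},
    {"linear": [0,0,0],"roll": 0},
    {"linear": [0,0,0],"roll": 0},
  ],
)

```text
t: 12.8
tool_pos: [535.4, -111.6, 132.0]
ee_rot: [0.0, 0.866, 0.5, 0.0]
ft_force: [0.0, 0.9, -0.2]
grip_width: 85.1
finger_force: 0.0
```

```bash
python3 - <<'E'
from h import *
s=capture("side");o=observe();p=o['tool_pos'];print(o['t'],p,o['ee_rot'],o['grip_width'],o['finger_force'],o['ft_force'],o['joint_pos'].round(2))
f=lambda p:(proj("side",p)-[190,110]+.375)*5
print(f(p),f(p+[0,0,13]),f(p+[0,0,18.7]))
z=lambda im,x,y,w,h,k:cv2.resize(im[y:y+h,x:x+w,::-1],None,fx=k,fy=k,interpolation=cv2.INTER_CUBIC)
cv2.imwrite("pics/s6.png",z(s,190,110,110,120,5))
E
```

```text
12.85 [ 535.5121596  -111.75036223  132.17690211] [5.67416180e-04 8.65850340e-01 5.00302501e-01 5.23235980e-04] 85.29244894609958 0.0 [-0.19740534 -0.43215223 -0.74102623] [-0.35  0.13  1.62  0.    1.4   0.18]
[275.24496067 401.85983555] [274.52982536 380.43659918] [274.21269879 370.93647032]
```

View pics/s6.png

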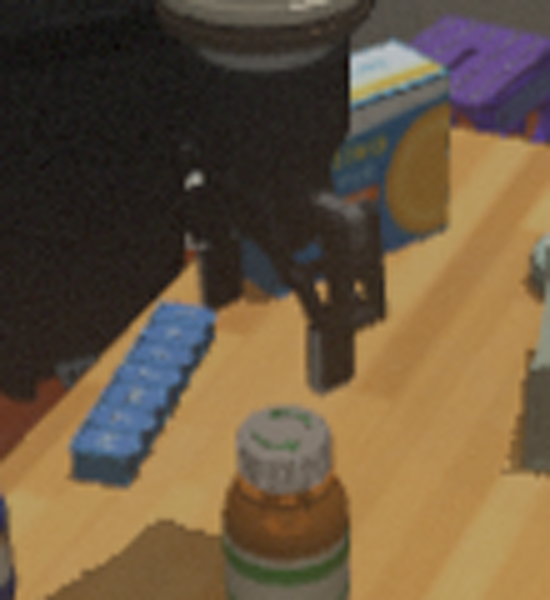

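The near finger tip is at (330,385) and the far one at (220,305), so the tips sit roughly 30 mm above the TCP when open. The cap top at (285,430) is centred between them once the known side-camera bias is allowed for. To find the real tip height, I'll close to 38 mm at TCP z=104: contact would mean the tips are below the cap's top.

>>> move_arm(
  plan=[
    {"linear": [0,0,10],"roll": 0},
    {"linear": [0,0,10],"roll": 0},
    {"linear": [0,0,8],"roll": 0},
    {"linear": [0,0,0],"roll": 0},
    {"linear": [0,0,0],"roll": 0},
  ],
)

```text
t: 13.35
tool_pos: [534.9, -111.7, 102.8]
ee_rot: [-0.0, 0.866, 0.5, -0.0]
ft_force: [0.1, -0.5, 0.6]
grip_width: 84.7
finger_force: 0.0
```

>>> move_arm(
  plan=[
    {"linear": [0,0,0],"roll": 0},
    {"linear": [0,0,0],"roll": 0},
    {"linear": [0,0,0],"roll": 0},
    {"linear": [0,0,0],"roll": 0},
    {"linear": [0,0,0],"roll": 0},
    {"linear": [0,0,0],"roll": 0},
    {"linear": [0,0,0],"roll": 0},
  ],
  gripper=38,
  force=20,
)

```text
t: 14.05
tool_pos: [535.0, -111.7, 103.0]
ee_rot: [-0.0, 0.866, 0.5, 0.0]
ft_force: [-0.1, 0.3, 0.3]
grip_width: 37.9
finger_force: 0.0
```

The fingers missed the cap, so the visual offset is right: the tips are about 20 mm above the TCP. I'll reopen, go to TCP z of about 82 and close on the skirt.

>>> move_arm(
  plan=[
    {"linear": [0,0,0],"roll": 0},
    {"linear": [0,0,0],"roll": 0},
    {"linear": [0,0,0],"roll": 0},
    {"linear": [0,0,0],"roll": 0},
    {"linear": [0,0,0],"roll": 0},
    {"linear": [0,0,0],"roll": 0},
    {"linear": [0,0,7],"roll": 0},
    {"linear": [0,0,7],"roll": 0},
    {"linear": [0,0,7],"roll": 0},
    {"linear": [0,0,0],"roll": 0},
    {"linear": [0,0,0],"roll": 0},
  ],
  gripper=85,
)

```text
t: 15.15
tool_pos: [534.9, -111.6, 81.8]
ee_rot: [-0.0, 0.866, 0.5, -0.0]
ft_force: [-0.2, 0.2, 0.5]
grip_width: 85.1
finger_force: 0.0
```

>>> move_arm(
  plan=[
    {"linear": [0,0,0],"roll": 0},
    {"linear": [0,0,0],"roll": 0},
    {"linear": [0,0,0],"roll": 0},
    {"linear": [0,0,0],"roll": 0},
    {"linear": [0,0,0],"roll": 0},
    {"linear": [0,0,0],"roll": 0},
    {"linear": [0,0,0],"roll": 0},
    {"linear": [0,0,0],"roll": 0},
  ],
  gripper=30,
  force=45,
)

```text
t: 15.95
tool_pos: [535.0, -111.7, 82.1]
ee_rot: [-0.0, 0.866, 0.5, 0.0]
ft_force: [-1.9, 1.1, 3.6]
grip_width: 45.8
finger_force: 45.5
```

Contact at about 46 mm. Now I'll press down gradually.

>>> move_arm(
  plan=[
    {"linear": [0,0,1.5],"roll": 0},
    {"linear": [0,0,1.5],"roll": 0},
    {"linear": [0,0,1.5],"roll": 0},
    {"linear": [0,0,0],"roll": 0},
    {"linear": [0,0,0],"roll": 0},
  ],
  force=70,
)

```text
t: 16.45
tool_pos: [535.2, -111.7, 78.0]
ee_rot: [0.0, 0.866, 0.5, 0.0]
ft_force: [-3.2, 1.1, 10.8]
grip_width: 45.2
finger_force: 71.1
```

>>> move_arm(
  plan=[
    {"linear": [0,0,0.8],"roll": 0},
    {"linear": [0,0,0],"roll": 0},
    {"linear": [0,0,0],"roll": 0},
  ],
)

```text
t: 16.75
tool_pos: [535.3, -111.7, 77.4]
ee_rot: [0.0, 0.866, 0.5, 0.0]
ft_force: [-3.6, 0.8, 12.4]
grip_width: 45.2
finger_force: 71.4
```

>>> move_arm(
  plan=[
    {"linear": [0,0,0.8],"roll": 0},
    {"linear": [0,0,0.5],"roll": 0},
    {"linear": [0,0,0],"roll": 0},
    {"linear": [0,0,0],"roll": 0},
  ],
)

```text
t: 17.15
tool_pos: [535.5, -111.8, 77.2]
ee_rot: [0.001, 0.866, 0.5, 0.001]
ft_force: [-8.5, 3.8, 27.5]
grip_width: 45.1
finger_force: 73.1
```

The cap is at the stop (27 N). I'll twist it 60° anticlockwise, in two parts.

>>> move_arm(
  plan=[
    {"linear": [0,0,0],"roll": -0.1},
    {"linear": [0,0,0],"roll": -0.1},
    {"linear": [0,0,0],"roll": -0.1},
    {"linear": [0,0,0],"roll": -0.1},
    {"linear": [0,0,0],"roll": -0.1},
    {"linear": [0,0,0],"roll": 0},
  ],
)

```text
t: 17.75
tool_pos: [536.2, -112.3, 77.1]
ee_rot: [0.002, 0.714, 0.7, 0.001]
ft_force: [-1.2, -0.7, 20.2]
grip_width: 45.0
finger_force: 72.2
```

```bash
python3 - <<'E'
from h import *
o=observe();print(o['torque'],o['ft_force'],o['grip_width'],o['tool_pos'],o['joint_pos'].round(2))
E
```

```text
[-0.23829261  0.19779145  0.14574961] [-1.17069401 -0.66663835 20.18870846] 44.99658318555334 [ 536.21449552 -112.30834687   77.11878032] [-0.35  0.17  1.68 -0.    1.28 -0.33]
```

>>> move_arm(
  plan=[
    {"linear": [0,0,0],"roll": -0.1},
    {"linear": [0,0,0],"roll": -0.1},
    {"linear": [0,0,0],"roll": -0.1},
    {"linear": [0,0,0],"roll": -0.1},
    {"linear": [0,0,0],"roll": -0.1},
    {"linear": [0,0,0],"roll": -0.06},
    {"linear": [0,0,0],"roll": 0},
    {"linear": [0,0,0],"roll": 0},
  ],
)

```text
t: 18.55
tool_pos: [536.3, -112.4, 77.2]
ee_rot: [0.002, 0.494, 0.869, 0.0]
ft_force: [-2.4, -2.4, 20.7]
grip_width: 45.2
finger_force: 72.2
```

```bash
python3 - <<'E'
from h import *
t=capture("top");s=capture("side")
o=observe();print(o['torque'],o['ft_force'])
z=lambda im,x,y,w,h,k:cv2.resize(im[y:y+h,x:x+w,::-1],None,fx=k,fy=k,interpolation=cv2.INTER_CUBIC)
cv2.imwrite("pics/s7.png",z(s,200,150,100,100,5))
E
```

```text
[-0.34438824  0.14958685  0.10462154] [-1.06614639 -2.6343706  21.2259845 ]
```

Next is a careful lift test. A downward load of about 3.5 N would mean the bottle is still attached.

>>> move_arm(
  plan=[
    {"linear": [0,0,-2],"roll": 0},
    {"linear": [0,0,-3],"roll": 0},
    {"linear": [0,0,-3],"roll": 0},
    {"linear": [0,0,-3],"roll": 0},
    {"linear": [0,0,-3],"roll": 0},
    {"linear": [0,0,0],"roll": 0},
    {"linear": [0,0,0],"roll": 0},
    {"linear": [0,0,0],"roll": 0},
  ],
)

```text
t: 19.45
tool_pos: [535.0, -111.7, 89.3]
ee_rot: [-0.0, 0.494, 0.869, 0.0]
ft_force: [0.0, -1.3, 1.3]
grip_width: 45.2
finger_force: 71.6
```

```bash
python3 - <<'E'
from h import *
o=observe();print(o['torque'],o['ft_force'],o['grip_width'],o['tool_pos'])
E
```

```text
[-0.25173068  0.04780078 -0.06243339] [ 0.03537526 -1.32162428  1.31766369] 45.2489371625814 [ 534.97503249 -111.68581447   89.2978643 ]
```

No downward load. I'll lift 60 mm more and look.

>>> move_arm(
  plan=[
    {"linear": [0,0,-3],"roll": 0},
    {"linear": [0,0,-4],"roll": 0},
    {"linear": [0,0,-5],"roll": 0},
    {"linear": [0,0,0],"roll": 0},
    {"linear": [0,0,0],"roll": 0},
  ],
)

```text
t: 19.95
tool_pos: [535.0, -111.7, 101.6]
ee_rot: [0.0, 0.494, 0.869, 0.0]
ft_force: [-1.1, -0.4, -1.8]
grip_width: 45.1
finger_force: 71.5
```

```bash
python3 - <<'E'
from h import *
o=observe();print(o['torque'],o['ft_force'],o['grip_width'],o['tool_pos'])
E
```

```text
[-0.02047706  0.02590724  0.01523116] [-1.13338862 -0.38461318 -1.81392983] 45.10761007231049 [ 535.02735634 -111.65366963  101.55250989]
```

```bash
python3 - <<'E'
from h import *
s=capture("side");o=observe();print(o['ft_force'],o['t'])
z=lambda im,x,y,w,h,k:cv2.resize(im[y:y+h,x:x+w],None,fx=k,fy=k,interpolation=cv2.INTER_CUBIC)
s=s[:,:,::-1]
cv2.imwrite("pics/s8.png",np.hstack([z(s,190,150,80,180,3.3),z(cv2.imread("pics/side0.png"),190,150,80,180,3.3)]))
E
```

```text
[-0.47932322 -0.68931601 -0.21605796] 20.0
```

View pics/s8.png

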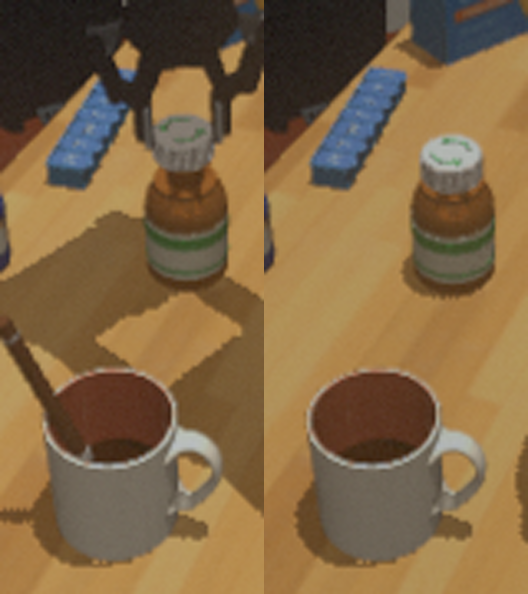

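The cap at (183,140) has come away, and the bottle's base is unchanged at (187,285). The mug and stirrer are as they should be. I'll lift 50 mm more, to about 70 mm above the closed place.

>>> move_arm(
  plan=[
    {"linear": [0,0,-4],"roll": 0},
    {"linear": [0,0,-7],"roll": 0},
    {"linear": [0,0,-8],"roll": 0},
    {"linear": [0,0,-8],"roll": 0},
    {"linear": [0,0,-8],"roll": 0},
    {"linear": [0,0,-8],"roll": 0},
    {"linear": [0,0,-5],"roll": 0},
    {"linear": [0,0,-2],"roll": 0},
    {"linear": [0,0,0],"roll": 0},
    {"linear": [0,0,0],"roll": 0},
    {"linear": [0,0,0],"roll": 0},
    {"linear": [0,0,0],"roll": 0},
    {"linear": [0,0,0],"roll": 0},
    {"linear": [0,0,0],"roll": 0},
  ],
)

```text
t: 21.4
tool_pos: [535.0, -111.7, 151.3]
ee_rot: [-0.0, 0.494, 0.869, 0.0]
ft_force: [0.3, -1.0, -0.2]
grip_width: 45.4
finger_force: 71.5
```

```bash
python3 - <<'E'
from h import *
s=capture("side").astype(int);b=cv2.imread("pics/side0.png")[:,:,::-1].astype(int)
o=observe();print(o['grip_width'],o['finger_force'],o['tool_pos'],o['ft_force'])
# bottle label/base and mug region unchanged vs start
for y,x in((slice(218,238),slice(230,264)),(slice(285,320),slice(205,250))): print(np.abs(s[y,x]-b[y,x]).mean())
# white-ish cap pixels position
f=proj("side",[535,-112,118+70]);print(f, s[int(f[1])-3:int(f[1])+3,int(f[0])-3:int(f[0])+3].mean((0,1)))
print(sign_off())
E
```

```text
45.16585787000128 71.45454330282519 [ 534.9969719  -111.66327944  151.34943616] [ 0.74067535 -0.02345952  0.69494954]
14.78578431372549
5.584973544973545
[244.27997684 171.10065521] [120.5        116.55555556 103.75      ]
the job is handed in; nothing more can be done
None
```

The job is handed in at about 21 s: the stirrer is released and leaning in the mug, and the opened cap is held about 70 mm above the bottle, with bottle and mug still standing in place; `sign_off()` returned no verdict.

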